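# Turn the graduated stage to its datum line and clamp it

## Task

Set the rotary stage with the vertebra for the next photograph: swing the clamp lever out to release the dial, push the dial round by its studs until the arrow on the dial lines up with the one broad line on the graduated collar, then swing the lever fully back in so that the dial is clamped there. Push gently with the fingertips, pinch nothing, do not touch the vertebra, and leave the things standing round the stage alone.

Things in the scene. Friction and masses are not known exactly. Their poses are not given: they have to be found in the camera images.
- stage_base: the stage's grey round base, 252 mm across, bolted down. Origin on the dial's axis at the table top, z up. The clamp housing (36 x 40 mm, 40 mm high) stands on its own -y side, centred 134 mm from the axis
- rotary_dial (a joint): angle of the dial (rad) about the vertical axis of the base; grows counter-clockwise seen from above; at 0 the arrow points to the base's own -x. It turns without end, either way. Released, it turns stiffly (about 2 N at a stud) and stays where it is left; clamped, it does not move for a fingertip (over 25 N at a stud)
- dial_center (a point): point on the dial's axis on top of the cork pad in its middle (84 mm across, 3 mm high), 43 mm above the table. The dial is an aluminium plate, 184 mm across, top face 40 mm above the table. Its axes turn with the dial
- index_tip (a point): tip of the black arrow on the dial's top face, 90 mm from the axis, 40 mm above the table
- stud_0 (a point): top centre of a finger stud: upright dark steel pin, 12 mm thick, standing 34 mm above the dial's face (top at 74 mm above the table), 76 mm from the axis, straight across the dial from the arrow. Three equal studs stand at 120 degrees from one another
- stud_1 (a point): top centre of the second stud, 120 degrees counter-clockwise from stud_0
- stud_2 (a point): top centre of the third stud, 240 degrees counter-clockwise from stud_0
- scale_collar: fixed steel collar round the dial, inner diameter 189 mm, outer 234 mm, top face 34 mm above the table, with short thin black lines every 10 degrees and longer thin ones every 30. Origin on the dial's axis, 8 mm above the table; its one broad line lies on its own -x side. It is set at a different angle to the base each time
- datum_line (a point): inner end of the collar's one broad black line (4 mm wide, 18 mm long, across nearly the full width of the collar), 96.5 mm from the axis, 34 mm above the table
- clamp_lever (a joint): angle of the clamp lever (rad), about a vertical axis through lever_pivot; 0 = clamped (the lever points along the base's own -x, beside the collar), grows as the lever swings outward, away from the dial (counter-clockwise from above), 1.2 = outer stop, -0.1 = inner stop. The brake bites below about 0.5. It takes about 5 to 10 N at the ball and stays where it is left
- lever_pivot (a point): on the lever's axis, 60 mm above the table, 134 mm from the dial's axis on the base's own -y side. Hub 23 mm across, top 61 mm above the table
- lever_ball (a point): centre of the black ball, 19 mm across, at the lever's end, 64 mm from the pivot, 60 mm above the table; the lever is a steel bar 10 mm thick, 53 to 60 mm above the table, and nothing stands under it but the base's flange and the edge of the collar
- vertebra: small brown fossil bone, 50 x 53 x 27 mm, loose on the cork pad, origin under its middle (43 mm above the table)
- putty_tin: round tin with a lid, 62 mm across, 26 mm high, left of the stage, loose; origin under its middle
- loupe: folding loupe, 34 x 67 x 14 mm, loose on the near side of the stage; origin under its middle
- rib_piece: long thin fossil piece, 22 x 103 x 16 mm, loose on the table beyond the stage; origin under its middle
Things that resemble listed ones, but are neither listed nor needed, are in the scene too. What is shaped like the vertebra but purple is not meant.

How it is judged:
On the way, in this order (a step that is already met when the one before it is completed fails the run):
1. the clamp lever is swung out, releasing the dial (value of joint clamp_lever above 0.55 rad), for 0.1 s.
2. the dial's arrow lies at the broad line, the dial at rest (y of index_tip in the frame of scale_collar between -0.0045 and 0.0045 m and x of index_tip in the frame of scale_collar below 0 m and velocity of joint rotary_dial between -0.05 and 0.05 rad/s), for 0.2 s.
3. the lever is swung back in, clamping the dial (value of joint clamp_lever below 0.15 rad), for 0.2 s.
At the end, for the whole second after the job is handed in: the arrow's tip is within 4.5 mm, measured along the rim, of the middle of the broad line, the dial is at rest, the lever is within 0.15 rad of the clamped position (or beyond it), and the vertebra lies on the cork pad within 20 mm of the dial's axis (y of index_tip in the frame of scale_collar between -0.0045 and 0.0045 m and x of index_tip in the frame of scale_collar below 0 m and velocity of joint rotary_dial between -0.02 and 0.02 rad/s and value of joint clamp_lever below 0.15 rad and horizontal distance between vertebra and dial_center below 0.02 m and z of vertebra in the frame of dial_center below 0.008 m); the robot touches nothing.
It fails at once if the stage is pinched or pushed hard: more than 30 N between the fingers and the stage (contact force between the fingers and stage_base above 30 N).
It fails at once if the vertebra is touched by the fingers or the arm (contact force between any of the fingers, the arm and vertebra above 0.5 N).
It fails at once if the vertebra is lifted or shifted off its pad (z of vertebra in the frame of dial_center above 0.015 m or horizontal distance between vertebra and dial_center above 0.025 m).
It fails at once if the tin, the loupe or the rib piece is moved (distance of any of putty_tin, loupe, rib_piece from where it was at the start of the episode above 0.015 m).
It also fails if it takes over 67 s, if anything falls off the work surface, if the arm or the gripper's body presses on something with over 40 N, if the wrist force passes 120 N, or if a joint passes its speed limit or range.

## Robot

A 6-joint arm with a two-finger parallel gripper is mounted at the origin on a cart in front of the work surface, level with it; the furniture and walls round the work are solid. World frame = base frame: x ahead of the robot, y to its left, z up, the work surface at z = 0. Lengths are in m, angles in rad, forces in N, time in s.
With the tool pointing down it reaches from about 0.25 to 0.775 m from the base axis. Payload 4 kg.
Tool frame: the origin (TCP) lies midway between the tips of the shut fingers; the grasp point (between the pads) lies 19 mm behind it; z points along the fingers, y is the line along which they close (so a half turn about z gives the same grasp; the last joint's range is limited). The gripper opens to 94 mm and grips with 3 to 60 N. Pads are 16 mm wide; open, the fingers measure 119 mm over their backs; the gripper's body (75 mm by 177 mm) begins 78 mm behind the grasp point.
Start: joints at [1.08, 0.087, 1.371, -0, 1.684, -0.103], TCP at [0.208, 0.509, 0.206] pointing down, gripper open.
Joint ranges: [-3.1, 3.1], [-0.76, 2.03], [0.27, 2.55], [-1.08, 4.22], [0.17, 2.65], [-2.57, 2.57]. Speed limits (rad/s): [2.79, 2.79, 3.14, 3.14, 3.14, 3.14].

## Interface

Orientations are given as [roll, pitch, yaw] about the fixed x, y, z axes, in that order (R = Rz(yaw) Ry(pitch) Rx(roll)).
In Python, from bench import robot gives the robot as it stands.
- The arm moves only by the tool servo_tool, never from a script. Its argument "moves" is a list of rows, each a list of 5 numbers: the shift along the tool's x, y, z in units of 25 mm (1.0 is 25 mm), then the turn about the tool's z in units of 6 degrees (1.0 is 6 degrees), then the closure, from 0 (fully open) to 1 (shut). In form: [[dx, dy, dz, yaw, gripper], ...]. A call has 1 to 10 rows; each row is the pose to reach, as a shift and turn from the pose commanded when the call began, along the tool's axes at that moment; what a row does not reach only later rows make up. A row lasts 1/12 s, in which the tool goes at most 41.7 mm and 7.16 degrees, less where a joint would pass 70% of its speed; a pose out of reach is approached as far as the arm can. A call with a gripper value outside its range is refused whole. The fingers move at their own pace and stop on an object; the grip force is fixed at half the most. Time passes only in rows, so rows that repeat a pose let the fingers close. It gives the time, the measured TCP pose, the force, the opening and the grip force at its end, in the units of the state.
- robot.get_obs(): the state, without advancing time (a new reading comes with each control period).
- robot.snapshot(name): name is "scene" or "top" or "wrist"; returns a dict with "image" (400x640x3 uint8, blue, green, red), "fx", "fy", "cx", "cy" (pixels), "eye" and "orientation" of the camera in the world; the wrist camera has in their place "T_tool_cam" (4x4, takes a point from camera to tool coordinates, whose origin is the TCP and whose axes are the flange's). Camera axes: x right, y down, z forward; pixel columns grow to the right and rows downward; lengths in m; the calibration is good to about 2 mm. A picture is of the moment at which its call begins: read the wrist's pose just before it. There is no depth.
- robot.close_job(): hands the job in; it is judged then, once.
The state is a dict: "time": time; "joint_positions": joint angles; "qvel": joint speeds; "joint_torque": joint torques, N m; "tool_pos": TCP position; "ee_rot": TCP orientation; "wrist_force": force on the tool from outside, world axes, zero at the start; "wrist_torque": the same for the moment, N m; "width": finger opening in m; "finger_force": force on a finger pad.
Only numpy, scipy, OpenCV 4.12 (cv2) and the standard library are available. Lean on these libraries where they do the work, as an engineer would, in place of code of your own. Each camera call takes 0.05 s, during which the arm holds its last target. There are 200 camera calls.

## Working session

There is one attempt and no reset: what is moved stays moved. The work goes in short steps, Python scripts to look and compute and a tool call to move; the robot and the scene stay as the last step left them, time stands still between calls to the robot, and variables do not carry over. Pictures are saved under pics/ and viewed, at most 10 in all, crops included, and the job is handed in when it is done.

Besides the shell and the picture viewer there is one more tool, called after "Call:" in YAML: its name, and indented under it one key for each argument. servo_tool: Moves the arm, as the interface text tells. Its arguments: {"type":"object","properties":{"moves":{"type":"array"}},"required":["moves"]}

```bash
mkdir -p pics; cat > h.py <<'E'
import numpy as np, cv2
from scipy.spatial.transform import Rotation as R
from bench import robot
def rot(o):
    o=np.array(o,float)
    if o.shape==(3,3): return o
    return (R.from_euler('xyz',o) if o.size==3 else R.from_quat(o)).as_matrix()
def ray(s,px,z):
    "pixels (N,2) -> world points on plane z"
    px=np.atleast_2d(px).astype(float); d=np.c_[(px[:,0]-s['cx'])/s['fx'],(px[:,1]-s['cy'])/s['fy'],np.ones(len(px))]
    d=d@rot(s['orientation']).T; e=np.array(s['eye']); return e+d*((z-e[2])/d[:,2])[:,None]
def proj(s,P):
    c=(np.atleast_2d(P)-s['eye'])@rot(s['orientation']); return np.c_[c[:,0]/c[:,2]*s['fx']+s['cx'],c[:,1]/c[:,2]*s['fy']+s['cy']]
E
python3 - <<'E'
from h import *
for n in('top','scene'):
    s=robot.snapshot(n); cv2.imwrite(f'pics/{n}0.png',s['image']); print(n,s['eye'],s['orientation'],s['fx'],s['cx'],s['cy'])
o=robot.get_obs(); print(o['tool_pos'],o['ee_rot'],o['time'])
E
```

```text
top [ 0.45678015 -0.10558138  0.98949377] [-3.00813783  0.00407724 -1.58627385] 426.9130415984543 318.23647348196727 195.75192434599154
scene [-0.12323516  0.26969929  0.5320397 ] [-2.10002061 -0.00839755 -2.04822858] 441.9180328292191 317.66743822038865 206.62773236048704
[0.2077443  0.50872666 0.20441446] [-3.13960834e+00 -1.79707760e-04  2.75383513e+00] 0.1
```

View pics/top0.png

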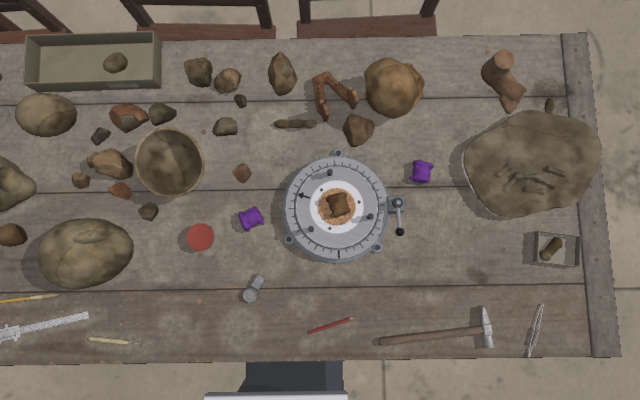

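View pics/scene0.png

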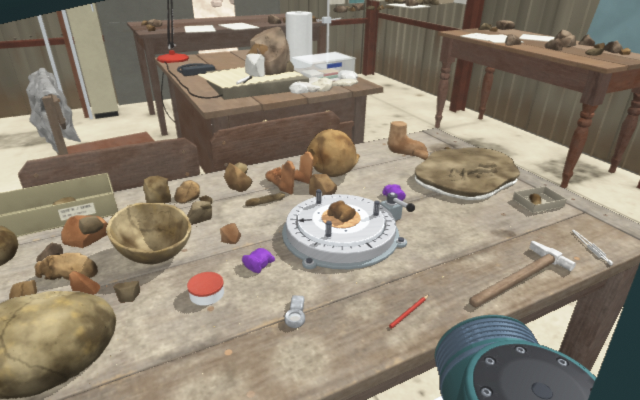

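The top view shows the stage centred near (337,208), the lever hub at (397,204) with its ball at (400,231), the arrow tip near (300,195), the tin at (200,237), the loupe at (254,289) and the rib at (295,124). The purple lumps at (422,171) and (251,218) are not the vertebra. The brown bone at (338,205), on the cork, is. I'll enlarge the stage next.

```bash
python3 - <<'E'
from h import *
s=robot.snapshot('top'); im=s['image']
c=cv2.resize(im[140:276,270:430],None,fx=5,fy=5,interpolation=cv2.INTER_CUBIC)[:600]
cv2.imwrite('pics/crop1.png',c)
# base/plate outline -> centre: cork ring (orange) and white
hsv=cv2.cvtColor(im,cv2.COLOR_BGR2HSV)
sub=np.zeros(im.shape[:2],np.uint8); cv2.circle(sub,(337,208),60,255,-1)
g=((hsv[...,1]<60)&(hsv[...,2]>90)).astype(np.uint8)*255&sub
cs,_=cv2.findContours(g,cv2.RETR_EXTERNAL,cv2.CHAIN_APPROX_NONE)
k=max(cs,key=cv2.contourArea); print(cv2.fitEllipse(k), ray(s,[(397,203),],.061), ray(s,[(400,231)],.06), ray(s,[(337,208)],.037))
dk=((im.max(2)<70)).astype(np.uint8)&(sub>0)
n,l,st,ce=cv2.connectedComponentsWithStats(dk)
for i in range(1,n):
    if st[i,4]>5: print(ce[i].round(1),st[i])
E
```

```text
((337.41546630859375, 208.0619354248047), (111.70225524902344, 120.74603271484375), 175.9126434326172) [[ 0.56271887 -0.27577475  0.061     ]] [[ 0.50156595 -0.28001737  0.06      ]] [[ 0.55632217 -0.14531348  0.037     ]]
[328.7 173.8] [327 172   5   4  12]
[283.  189.2] [281 189   5   2   6]
[302.2 195.3] [299 193  10   5  21]
[329.8 203.6] [326 196   8  18  50]
[393.4 203.6] [392 199   4   9  19]
[391. 212.] [388 211   8   3  10]
[367.9 216.9] [367 215   3   4   9]
[288.4 238.9] [287 237   4   5  17]
[338.  253.5] [338 251   1   6   6]
```

View pics/crop1.png

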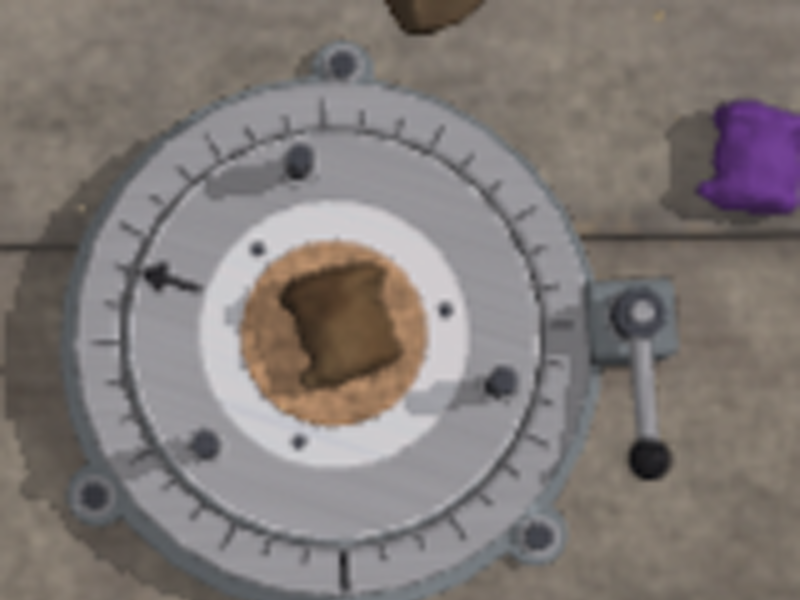

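The crop shows one broad line at crop (345,570), which is pixel (339,254). The line opposite at crop (322,113) is thinner, so it is one of the 30° lines. The arrow tip is at crop (143,272), the stud tops near (300,157), (503,377) and (205,440), the hub at (640,312) and the ball at (649,458). I'll start moving over while I compute the geometry.

Call:
servo_tool:
  moves:
    - [-1.2,-0.92,0,-0.4,1]
    - [-2.4,-1.84,0,-0.8,1]
    - [-3.6,-2.76,0,-1.2,1]
    - [-4.8,-3.68,0,-1.6,1]
    - [-6,-4.6,0,-2,1]
    - [-7.2,-5.52,0,-2.4,1]
    - [-8.4,-6.44,0,-2.8,1]
    - [-9.6,-7.36,0,-3.2,1]
    - [-10.8,-8.28,0,-3.6,1]
    - [-12,-9.2,0,-3.7,1]

```text
time: 0.98
tool_pos: [0.3991, 0.1811, 0.2053]
ee_rot: [3.141, 0.0, -3.14]
wrist_force: [0.6, 0.1, 0.5]
width: 0.0307
finger_force: 0.0
```

```bash
python3 - <<'E'
from h import *
s=robot.snapshot('top')
f=lambda u,v:(270+(u+.5)/5-.5,140+(v+.5)/5-.5)
st=ray(s,[f(300,155),f(502,375),f(205,438)],.074)[:,:2]
A=np.c_[2*st,np.ones(3)]; x=np.linalg.solve(A,(st**2).sum(1)); C=x[:2]; print('C studs',C,'r',np.sqrt(x[2]+C@C)); print('studs',st)
seam=ray(s,[f(125,336),f(545,336),f(335,128),f(335,543)],.037)[:,:2]; C2=np.array([seam[2:,0].mean(),seam[:2,1].mean()]);print('C seam',C2)
cork=ray(s,[f(335,333)],.043)[0,:2]; print('cork',cork)
C=(C+C2+cork)/3
def pol(n,p): d=p[:2]-C; print(n,p[:2].round(4),'r',np.hypot(*d).round(4),'deg',(np.degrees(np.arctan2(d[1],d[0]))%360).round(1))
print(C)
for i in (0,1,2): pol('stud',st[i])
pol('tip',ray(s,[f(143,272)],.04)[0]); pol('line out',ray(s,[f(345,588)],.034)[0]); pol('line in',ray(s,[f(345,550)],.034)[0])
pol('pivot',ray(s,[f(640,312)],.061)[0]); pol('ball',ray(s,[f(649,458)],.06)[0])
o=robot.get_obs(); print(o['tool_pos'],o['ee_rot'],o['joint_positions'].__repr__(),o['time'],o['width'])
E
```

```text
C studs [ 0.56092343 -0.1432467 ] r 0.07503734138527127
studs [[ 0.63466942 -0.12938555]
 [ 0.53706855 -0.21439125]
 [ 0.51201461 -0.08633861]]
C seam [ 0.56048371 -0.14443627]
cork [ 0.55974158 -0.14425776]
[ 0.5603829  -0.14398024]
stud [ 0.6347 -0.1294] r 0.0757 deg 11.1
stud [ 0.5371 -0.2144] r 0.0742 deg 251.7
stud [ 0.512  -0.0863] r 0.0752 deg 130.0
tip [ 0.589  -0.0588] r 0.0899 deg 71.4
line out [ 0.4471 -0.1466] r 0.1133 deg 181.3
line in [ 0.4638 -0.147 ] r 0.0967 deg 181.8
pivot [ 0.5649 -0.2772] r 0.1333 deg 271.9
ball [ 0.5012 -0.2787] r 0.1472 deg 246.3
[0.40240604 0.17522082 0.20509861] [-3.13575873e+00  2.49368628e-03  3.13478760e+00] array([ 0.28643344, -0.16332918,  1.61364196, -0.00635121,  1.69057658,
       -1.27831171]) 1.0333 0.026889505313709147
```

Geometry agrees with the given sizes (radii 75, 90, 96.7 and 133 mm). The centre is (0.560,-0.144), the arrow is at 71.4° and the broad line at 181.6°, so the dial must turn about +110°. Next I go to the inner side of the lever ball.

Call:
servo_tool:
  moves:
    - [-0.4,-1.6,0,0,1]
    - [-0.8,-3.2,0,0,1]
    - [-1.2,-4.8,0,0,1]
    - [-1.6,-6.4,0,0,1]
    - [-2,-8,0,0,1]
    - [-2.4,-9.6,0,0,1]
    - [-2.8,-11.2,0,0,1]
    - [-3.2,-12.8,0,0,1]
    - [-3.6,-14.4,0,0,1]
    - [-4,-16,0,0,1]

```text
time: 1.87
tool_pos: [0.4986, -0.219, 0.2051]
ee_rot: [3.141, -0.0, 3.141]
wrist_force: [0.6, 0.6, -0.0]
width: 0.0003
finger_force: 0.0
```

Call:
servo_tool:
  moves:
    - [-0.1,-0.5,0,0,1]
    - [-0.1,-1,0,0,1]
    - [-0.1,-1,0,0,1]

```text
time: 2.12
tool_pos: [0.5007, -0.2436, 0.2046]
ee_rot: [3.141, -0.001, 3.139]
wrist_force: [-0.8, -0.6, -0.4]
width: 0.0004
finger_force: 0.0
```

Call:
servo_tool:
  moves:
    - [0,0,1.3,0,1]
    - [0,0,2.6,0,1]
    - [0,0,3.9,0,1]
    - [0,0,5,0,1]
    - [0,0,5.8,0,1]
    - [0,0,6.25,0,1]
    - [0,0,6.25,0,1]

```text
time: 2.7
tool_pos: [0.4993, -0.2394, 0.0464]
ee_rot: [3.138, -0.005, -3.14]
wrist_force: [-0.4, 0.6, -0.9]
width: 0.0007
finger_force: 0.0
```

```bash
python3 - <<'E'
from h import *
s=robot.snapshot('scene'); c=s['image'][150:300,250:450]; cv2.imwrite('pics/c2.png',cv2.resize(c,None,fx=4,fy=4)[:600])
o=robot.get_obs(); print(o['tool_pos'],o['wrist_force'])
E
```

```text
[ 0.50058699 -0.24050587  0.04863316] [-0.31295531  0.28759762  0.34989343]
```

View pics/c2.png

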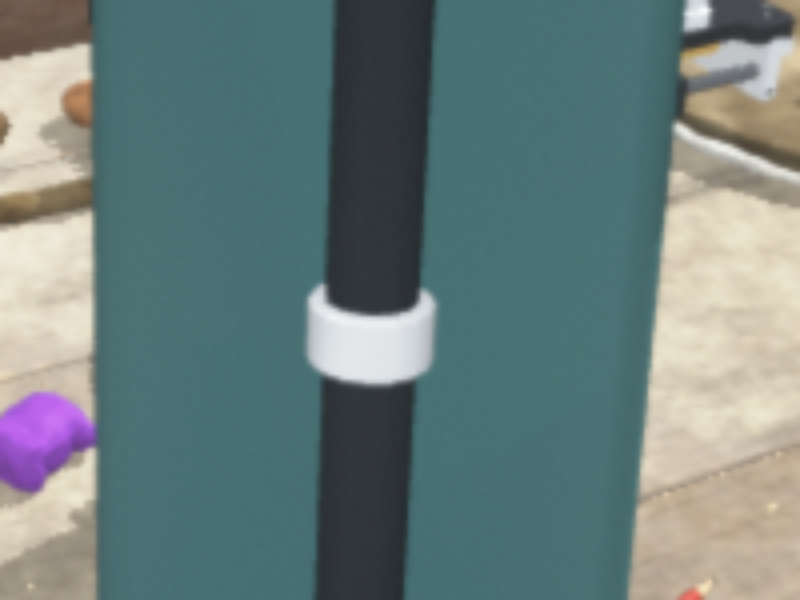

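The arm hides the stage in this view, so I'll push by feel.

Call:
servo_tool:
  moves:
    - [0,-0.3,0,0,1]
    - [0,-0.6,0,0,1]
    - [0,-0.8,0,0,1]
    - [0,-1,0,0,1]
    - [-0.05,-1.2,0,0,1]

```text
time: 3.17
tool_pos: [0.5029, -0.2724, 0.0508]
ee_rot: [3.141, 0.002, 3.141]
wrist_force: [-1.3, 6.9, 4.0]
width: 0.0008
finger_force: 2.7
```

Call:
servo_tool:
  moves:
    - [-0.07,-0.2,0,0,1]
    - [-0.14,-0.4,0,0,1]
    - [-0.22,-0.6,0,0,1]
    - [-0.3,-0.75,0,0,1]
    - [-0.4,-0.9,0,0,1]
    - [-0.5,-1.05,0,0,1]
    - [-0.6,-1.2,0,0,1]
    - [-0.7,-1.35,0,0,1]
    - [-0.7,-1.35,0,0,1]

```text
time: 3.92
tool_pos: [0.5197, -0.3049, 0.0493]
ee_rot: [3.138, -0.001, 3.141]
wrist_force: [-1.1, 6.8, 3.3]
width: 0.0007
finger_force: 2.8
```

Call:
servo_tool:
  moves:
    - [0.2,0.4,0,0,1]
    - [0.2,0.6,0,0,1]
    - [0.2,0.6,-1.3,0,1]
    - [0.2,0.6,-2.6,1.1,0.6]
    - [0.2,1.2,-3.9,2.2,0.6]
    - [0,1.8,-4.4,3.3,0.6]
    - [-0.2,2.4,-4.4,4.4,0.6]
    - [-0.4,3,-4.4,5.5,0.6]
    - [-0.6,3.5,-4.4,6.6,0.6]
    - [-0.7,3.5,-4.4,7.7,0.6]

```text
time: 4.75
tool_pos: [0.538, -0.2168, 0.1599]
ee_rot: [3.141, 0.002, 2.331]
wrist_force: [-0.6, -1.0, 0.6]
width: 0.0376
finger_force: 0.0
```

Call:
servo_tool:
  moves:
    - [0,0,0,1.1,0.6]
    - [0,0,0,2.2,0.6]
    - [0,0,0,3.3,0.6]
    - [0,0,0,4.4,0.6]
    - [0,0,0,5.5,0.6]
    - [0,0,0,6.6,0.6]
    - [0,0,0,7.7,0.6]
    - [0,0,0,8.8,0.6]
    - [0,0,0,9.9,0.6]
    - [0,0,0,10.3,0.6]

```text
time: 5.58
tool_pos: [0.5374, -0.2191, 0.1594]
ee_rot: [3.14, 0.001, 1.251]
wrist_force: [-0.7, -0.2, -0.4]
width: 0.0376
finger_force: 0.0
```

```bash
python3 - <<'E'
from h import *
o=robot.get_obs(); print(o['tool_pos'],o['ee_rot'],o['width'])
s=robot.snapshot('wrist'); print(s['T_tool_cam'].round(4).tolist(),s['fx'],s['cx'],s['cy'])
t=robot.snapshot('top')
a=cv2.resize(t['image'][140:290,270:430],None,fx=2.5,fy=2.5)
b=s['image']; h=np.zeros((400,800,3),np.uint8); b2=cv2.resize(b,(400,250)); h[:375,:400]=a; h[:250,400:]=b2
cv2.imwrite('pics/c3.png',h)
E
```

```text
[ 0.53738519 -0.21907762  0.15944652] [3.14016420e+00 1.34342147e-03 1.25134284e+00] 0.037603770365520164
[[0.0004, -0.9591, -0.283, 0.0814], [1.0, 0.0002, 0.0006, -0.001], [-0.0005, -0.283, 0.9591, -0.1789], [0.0, 0.0, 0.0, 1.0]] 277.56764003542037 323.51671887400994 198.76325051789595
```

View pics/c3.png

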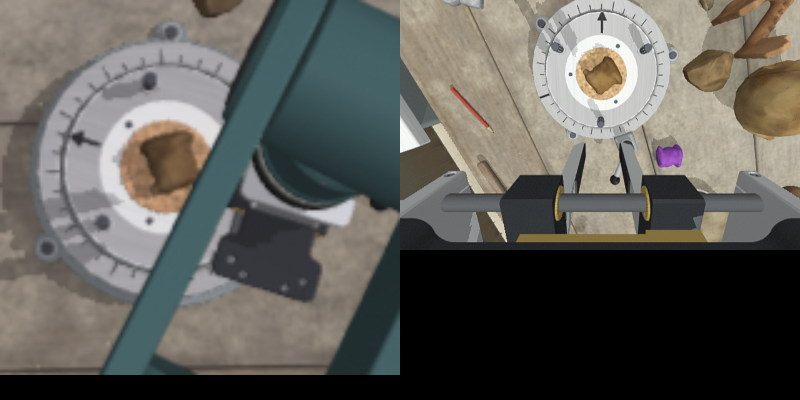

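The wrist view shows the lever ball swung out at about (615,180), with stud_0 at (601,122) between the fingers. The arrow (602,20) and the broad line (541,97) are both in view too. I'll lower around the stud and push the first 30°.

Call:
servo_tool:
  moves:
    - [0,0,1,0,0.6]
    - [0,0,2,0,0.6]
    - [0,0,3,0,0.6]
    - [0,0,3.8,0,0.6]
    - [0,0,4.2,0,0.6]
    - [0,0,4.2,0,0.6]

```text
time: 6.18
tool_pos: [0.5354, -0.2177, 0.0511]
ee_rot: [-3.136, -0.001, 1.257]
wrist_force: [-1.3, 0.0, 0.0]
width: 0.0375
finger_force: 0.0
```

Call:
servo_tool:
  moves:
    - [0,0.16,0,-0.5,0.6]
    - [0.02,0.33,0,-1,0.6]
    - [0.04,0.49,0,-1.5,0.6]
    - [0.07,0.65,0,-2,0.6]
    - [0.11,0.81,0,-2.5,0.6]
    - [0.15,0.96,0,-3,0.6]
    - [0.21,1.12,0,-3.5,0.6]
    - [0.27,1.27,0,-4,0.6]
    - [0.34,1.42,0,-4.5,0.6]
    - [0.42,1.56,0,-5,0.6]

```text
time: 7.02
tool_pos: [0.5781, -0.2208, 0.056]
ee_rot: [3.141, 0.001, 1.783]
wrist_force: [-2.0, 0.6, 0.2]
width: 0.0376
finger_force: 0.8
```

```bash
cat >> h.py <<'E'
def wrist():
    o=robot.get_obs(); s=robot.snapshot('wrist'); T=np.array(s['T_tool_cam']); Rt=rot(o['ee_rot'])
    s['eye']=np.array(o['tool_pos'])+Rt@T[:3,3]; s['orientation']=Rt@T[:3,:3]; return o,s
E
python3 - <<'E'
from h import *
o,s=wrist(); print(o['tool_pos'],o['ee_rot'],o['wrist_force'])
C=np.array([.5604,-.144]); d=o['tool_pos'][:2]-C; print(np.hypot(*d),np.degrees(np.arctan2(d[1],d[0])))
cv2.imwrite('pics/w4.png',s['image'])
E
```

```text
[ 0.57811121 -0.22077974  0.05600425] [3.14089459e+00 8.12560869e-04 1.78304996e+00] [-2.01737108  0.5726953   0.22923747]
0.0787960412012947 -77.0104803363514
```

View pics/w4.png

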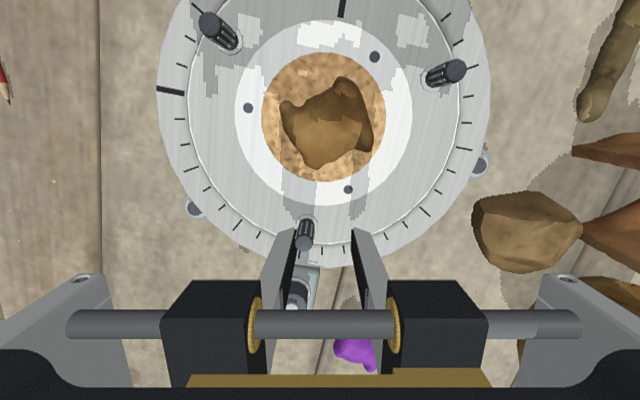

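The wrist view shows the left finger pushing the stud at (305,233), the broad line at (170,90) and the bone untouched in the middle. I'll go on by 80°.

Call:
servo_tool:
  moves:
    - [0,0.16,0,-0.5,0.6]
    - [0.02,0.33,0,-1,0.6]
    - [0.04,0.49,0,-1.5,0.6]
    - [0.07,0.65,0,-2,0.6]
    - [0.11,0.81,0,-2.5,0.6]
    - [0.15,0.96,0,-3,0.6]
    - [0.21,1.12,0,-3.5,0.6]
    - [0.27,1.27,0,-4,0.6]
    - [0.34,1.42,0,-4.5,0.6]
    - [0.42,1.56,0,-5,0.6]

```text
time: 7.9
tool_pos: [0.614, -0.2029, 0.0559]
ee_rot: [-3.141, 0.002, 2.305]
wrist_force: [-1.3, -0.9, 0.2]
width: 0.0376
finger_force: 0.8
```

Call:
servo_tool:
  moves:
    - [0,0.16,0,-0.5,0.6]
    - [0.02,0.33,0,-1,0.6]
    - [0.04,0.49,0,-1.5,0.6]
    - [0.07,0.65,0,-2,0.6]
    - [0.11,0.81,0,-2.5,0.6]
    - [0.15,0.96,0,-3,0.6]
    - [0.21,1.12,0,-3.5,0.6]
    - [0.27,1.27,0,-4,0.6]
    - [0.34,1.42,0,-4.5,0.6]
    - [0.42,1.56,0,-5,0.6]

```text
time: 8.73
tool_pos: [0.6363, -0.1695, 0.0559]
ee_rot: [-3.14, 0.003, 2.829]
wrist_force: [-0.9, -1.1, -0.5]
width: 0.0377
finger_force: 0.9
```

Call:
servo_tool:
  moves:
    - [0,0.16,0,-0.5,0.6]
    - [0.02,0.33,0,-1,0.6]
    - [0.04,0.49,0,-1.5,0.6]
    - [0.07,0.65,0,-2,0.6]
    - [0.11,0.81,0,-2.5,0.6]
    - [0.15,0.96,0,-3,0.6]
    - [0.18,1.06,0,-3.3,0.6]
    - [0.18,1.06,0,-3.3,0.6]

```text
time: 9.4
tool_pos: [0.6408, -0.1422, 0.056]
ee_rot: [-3.14, 0.004, -3.11]
wrist_force: [0.8, -0.2, -0.4]
width: 0.0379
finger_force: 0.3
```

```bash
python3 - <<'E'
from h import *
o,s=wrist(); print(o['tool_pos'],o['ee_rot'],o['wrist_force'])
C=np.array([.5604,-.144]); d=o['tool_pos'][:2]-C; print(np.hypot(*d),np.degrees(np.arctan2(d[1],d[0])))
t=robot.snapshot('top')
h=np.zeros((600,800,3),np.uint8); h[:250,:400]=cv2.resize(s['image'],(400,250)); h[:375,400:]=cv2.resize(t['image'][140:290,260:420],None,fx=2.5,fy=2.5)
cv2.imwrite('pics/w5.png',h)
E
```

```text
[ 0.64084624 -0.14224181  0.05604273] [-3.13969191  0.00356052 -3.11025   ] [ 0.76267061 -0.1933654  -0.44583866]
0.08046545153421016 1.2520296330831797
```

View pics/w5.png

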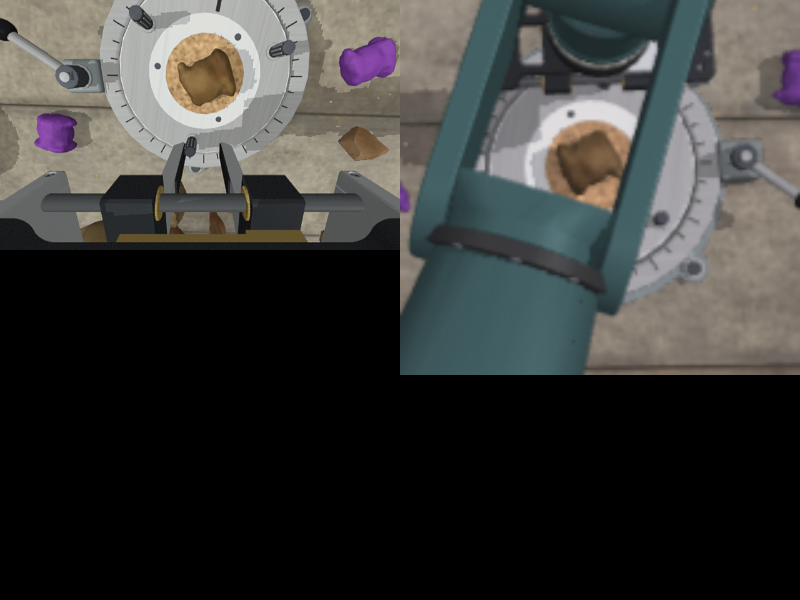

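The wrist view shows the stud at (190,145) against the left finger, the lever still out and only the arrow's tail in view at the top. I'll lift straight up to see the arrow tip and the line.

Call:
servo_tool:
  moves:
    - [0,0,-1.2,0,0.6]
    - [0,0,-2.5,0,0.6]
    - [0,0,-3.8,0,0.6]
    - [0,0,-5,0,0.6]
    - [0,0,-5,0,0.6]

```text
time: 9.92
tool_pos: [0.6429, -0.1428, 0.1891]
ee_rot: [-3.137, 0.015, -3.111]
wrist_force: [0.2, 0.3, 1.6]
width: 0.0377
finger_force: 0.0
```

```bash
python3 - <<'E'
from h import *
o,s=wrist(); print(o['tool_pos'],o['ee_rot'])
C=np.array([.5604,-.144,.037]); p=proj(s,[C,[.465,-.147,.034]]); print(p)
x,y=p[1].astype(int); x0=max(x-80,0);y0=max(y-60,0); print(x0,y0)
cv2.imwrite('pics/w6.png',cv2.resize(s['image'][y0:y0+120,x0:x0+160],None,fx=5,fy=5,interpolation=cv2.INTER_CUBIC)); np.savez('w6.npz',**s)
E
```

```text
[ 0.64291569 -0.14280997  0.18905652] [-3.13682288  0.01456212 -3.11146043]
[[326.11712217 116.25330128]
 [326.27016969  21.12233083]]
246 0
```

View pics/w6.png

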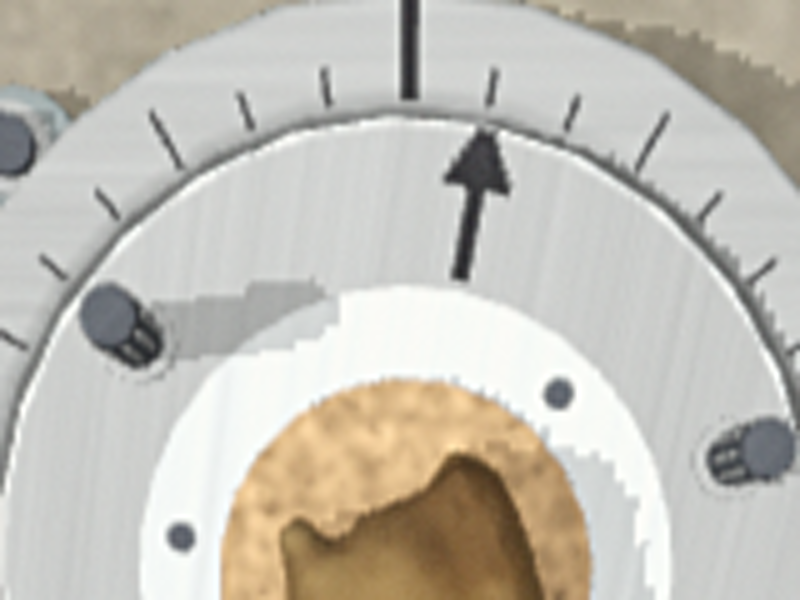

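The broad line is at crop (410,60) and the arrow tip at crop (485,128), about one graduation short.

```bash
python3 - <<'E'
from h import *
s=dict(np.load('w6.npz')); f=lambda u,v:(246+(u+.5)/5-.5,(v+.5)/5-.5)
tip=ray(s,[f(485,126),f(460,278)],.04)[:,:2]; ln=ray(s,[f(410,98),f(409,5)],.034)[:,:2]
cork=ray(s,[f(406,565)],.043)[0,:2]
print(tip,ln)
for C in ([.5604,-.144],cork):
    g=lambda p:np.degrees(np.arctan2(*(p-C)[::-1]))%360
    print(C,[round(g(p),2) for p in (*tip,*ln)],[np.hypot(*(p-C)).round(4) for p in (*tip,*ln)])
a=lambda p,q:np.degrees(np.arctan2(*(q-p)[::-1]))
print('axis-only', a(tip[0],tip[1]),a(ln[1],ln[0]))
E
```

```text
[[ 0.46947502 -0.13002247]
 [ 0.49788983 -0.13388976]] [[ 0.46320577 -0.14566935]
 [ 0.44655908 -0.1464545 ]]
[0.5604, -0.144] [np.float64(171.26), np.float64(170.81), np.float64(180.98), np.float64(181.24)] [np.float64(0.092), np.float64(0.0633), np.float64(0.0972), np.float64(0.1139)]
[ 0.55640732 -0.1433916 ] [np.float64(171.26), np.float64(170.78), np.float64(181.4), np.float64(181.6)] [np.float64(0.088), np.float64(0.0593), np.float64(0.0932), np.float64(0.1099)]
axis-only -7.7504126997512754 2.700399168066559
```

Call:
servo_tool:
  moves:
    - [0,0,1.3,0,0.6]
    - [0,0,2.6,0,0.6]
    - [0,0,3.9,0,0.6]
    - [0,0,4.7,0,0.6]
    - [0,0,5,0,0.6]
    - [0,0,5,0,0.6]

```text
time: 10.47
tool_pos: [0.6369, -0.141, 0.0498]
ee_rot: [3.139, -0.007, -3.111]
wrist_force: [-0.1, 0.2, 0.0]
width: 0.0376
finger_force: 0.0
```

Call:
servo_tool:
  moves:
    - [0,0.11,0,-0.33,0.6]
    - [0.01,0.22,0,-0.66,0.6]
    - [0.02,0.33,0,-1,0.6]
    - [0.03,0.44,0,-1.33,0.6]
    - [0.05,0.55,0,-1.67,0.6]
    - [0.05,0.55,0,-1.67,0.6]
    - [0.05,0.55,0,-1.67,0.6]

```text
time: 11.05
tool_pos: [0.6389, -0.1281, 0.056]
ee_rot: [-3.141, 0.003, -2.937]
wrist_force: [-0.6, -0.7, -0.3]
width: 0.0377
finger_force: 0.2
```

Call:
servo_tool:
  moves:
    - [0,0,-1.2,0,0.6]
    - [0,0,-2.5,0,0.6]
    - [0,0,-3.8,0,0.6]
    - [0,0,-5,0,0.6]
    - [0,0,-5,0,0.6]

```text
time: 11.47
tool_pos: [0.6415, -0.1289, 0.1894]
ee_rot: [-3.134, 0.014, -2.936]
wrist_force: [-0.2, -0.2, 1.2]
width: 0.0375
finger_force: 0.0
```

```bash
python3 - <<'E'
from h import *
o,s=wrist(); print(o['tool_pos'],o['ee_rot'])
p=proj(s,[[.465,-.146,.034]]); print(p)
x,y=p[0].astype(int); x0=max(x-40,0);y0=max(y-30,0); print(x0,y0)
cv2.imwrite('pics/w7.png',cv2.resize(s['image'][y0:y0+60,x0:x0+80],None,fx=10,fy=10,interpolation=cv2.INTER_CUBIC)); np.savez('w7.npz',**s)
E
```

```text
[ 0.64153663 -0.12889449  0.1894252 ] [-3.13448736  0.01445359 -2.93632497]
[[343.58399728  23.17328941]]
303 0
```

View pics/w7.png

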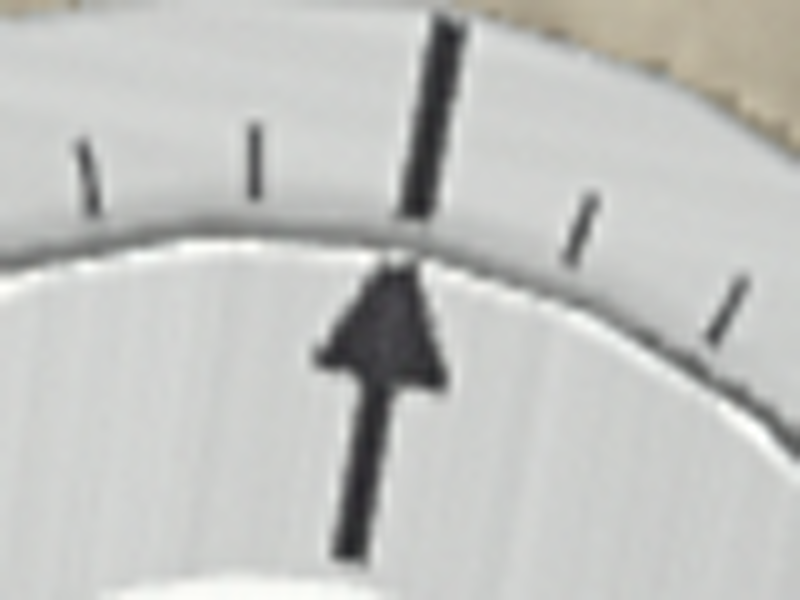

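The tip at crop (404,257) sits under the broad line, whose axis runs (449,20)–(417,215) and extends to about (410,257). That is off by about 0.6 mm, well inside tolerance. Next I go to the outer side of the lever ball.

Call:
servo_tool:
  moves:
    - [0.8,-1,0,0.3,1]
    - [1.7,-2.1,0,0.6,1]
    - [2.6,-3.3,0,0.9,1]
    - [3.5,-4.5,0,1.2,1]
    - [4.4,-5.6,0,1.5,1]
    - [5.2,-6.7,0,1.8,1]
    - [6,-7.7,0,1.97,1]
    - [6.6,-8.47,0,1.97,1]
    - [6.6,-8.47,0,1.97,1]

```text
time: 12.27
tool_pos: [0.5165, -0.373, 0.177]
ee_rot: [3.141, -0.003, 3.135]
wrist_force: [-0.6, 0.7, 0.2]
width: 0.0002
finger_force: 0.0
```

```bash
python3 - <<'E'
from h import *
o,s=wrist(); print(o['tool_pos'],o['ee_rot'])
t=robot.snapshot('top')
for n,q in(('w',s),('t',t)):
    p=proj(q,[[.524,-.327,.06],[.565,-.277,.06]]); print(n,p.round(0).tolist())
    m=np.zeros(q['image'].shape[:2],np.uint8); cv2.circle(m,tuple(int(v) for v in p[0]),60 if n=='w' else 14,255,-1)
    d=((q['image'].max(2)<60)&(m>0)).astype(np.uint8)
    k,l,st,ce=cv2.connectedComponentsWithStats(d)
    for i in range(1,k):
        if st[i,4]>15: print(ce[i].round(1),st[i],ray(q,[ce[i]],.06)[0].round(4))
E
```

```text
[ 0.51648045 -0.37295946  0.17703428] [ 3.14126815 -0.0033921   3.13470449]
w [[366.0, 202.0], [408.0, 236.0]]
[365.4 203.2] [358 196  16  16 168] [ 0.5248 -0.3271  0.06  ]
[406.1 224.5] [402 223   9   4  21] [ 0.5506 -0.2798  0.06  ]
[325.  239.2] [324 230   3  18  20] [ 0.5683 -0.3724  0.06  ]
t [[421.0, 220.0], [397.0, 202.0]]
[432.6 219.1] [431 211   4  18  49] [ 0.5263 -0.352   0.06  ]
[421.5 220. ] [418 217   8   7  44] [ 0.5248 -0.3278  0.06  ]
```

Both views put the ball at (0.525,-0.327), which matches the model. I'll lower outside it and push inward in stages.

Call:
servo_tool:
  moves:
    - [-0.15,0,1.2,0,1]
    - [-0.15,0,2.5,0,1]
    - [-0.15,0,3.8,0,1]
    - [-0.15,0,4.7,0,1]
    - [-0.15,0,5.1,0,1]
    - [-0.15,0,5.1,0,1]

```text
time: 12.87
tool_pos: [0.5222, -0.3659, 0.0476]
ee_rot: [3.136, -0.005, -3.14]
wrist_force: [-0.5, -0.8, 0.4]
width: 0.0003
finger_force: 0.0
```

Call:
servo_tool:
  moves:
    - [0,0.3,0,0,1]
    - [0,0.6,0,0,1]
    - [0,0.8,0,0,1]
    - [0.05,1,0,0,1]
    - [0.15,1.2,0,0,1]
    - [0.25,1.38,0,0,1]
    - [0.35,1.55,0,0,1]
    - [0.45,1.75,0,0,1]
    - [0.55,1.9,0,0,1]
    - [0.6,2.05,0,0,1]

```text
time: 13.7
tool_pos: [0.5058, -0.3243, 0.0547]
ee_rot: [-3.128, -0.003, 3.139]
wrist_force: [-7.7, -12.1, 4.1]
width: 0.0004
finger_force: 6.2
```

Call:
servo_tool:
  moves:
    - [0.03,0.12,0,0,1]
    - [0.06,0.24,0,0,1]
    - [0.1,0.36,0,0,1]
    - [0.13,0.48,0,0,1]
    - [0.15,0.6,0,0,1]
    - [0.15,0.7,0,0,1]
    - [0.15,0.7,0,0,1]

```text
time: 14.28
tool_pos: [0.503, -0.3051, 0.0549]
ee_rot: [-3.131, -0.001, 3.14]
wrist_force: [-6.5, -9.6, 4.0]
width: 0.0003
finger_force: 4.8
```

Call:
servo_tool:
  moves:
    - [0,0.08,0,0,1]
    - [0,0.16,0,0,1]
    - [0,0.22,0,0,1]
    - [0,0.22,0,0,1]

```text
time: 14.62
tool_pos: [0.5029, -0.2998, 0.0548]
ee_rot: [-3.13, -0.002, 3.14]
wrist_force: [-5.8, -9.4, 2.9]
width: 0.0004
finger_force: 5.0
```

Call:
servo_tool:
  moves:
    - [0,-0.4,0,0,1]
    - [0,-1,0,0,1]
    - [0,-1.2,-1.2,0,1]
    - [0,-1.2,-2.5,0,1]
    - [0.5,-2,-3.8,0,1]
    - [1,-3,-5,0,1]
    - [1.5,-4,-5,0,1]
    - [2,-5,-5,0,1]
    - [2,-5,-5,0,1]

```text
time: 15.37
tool_pos: [0.4526, -0.4247, 0.1778]
ee_rot: [-3.138, 0.001, 3.136]
wrist_force: [0.2, 0.9, -0.5]
width: 0.0007
finger_force: 0.0
```

```bash
python3 - <<'E'
from h import *
s=robot.snapshot('top'); cv2.imwrite('pics/f.png',cv2.resize(s['image'][140:260,270:430],None,fx=5,fy=5,interpolation=cv2.INTER_CUBIC))
m=np.zeros((400,640),np.uint8); cv2.circle(m,(400,231),12,255,-1)
d=((s['image'].max(2)<60)&(m>0)); v,u=np.nonzero(d); b=ray(s,[(u.mean(),v.mean())],.06)[0]; print(b,d.sum(),'theta',np.arctan2(b[1]+.2772,b[0]-.5649)%(2*np.pi)-np.radians(181.9))
E
```

```text
[ 0.50069335 -0.28097631  0.06      ] 48 theta 0.025585932291915636
```

View pics/f.png

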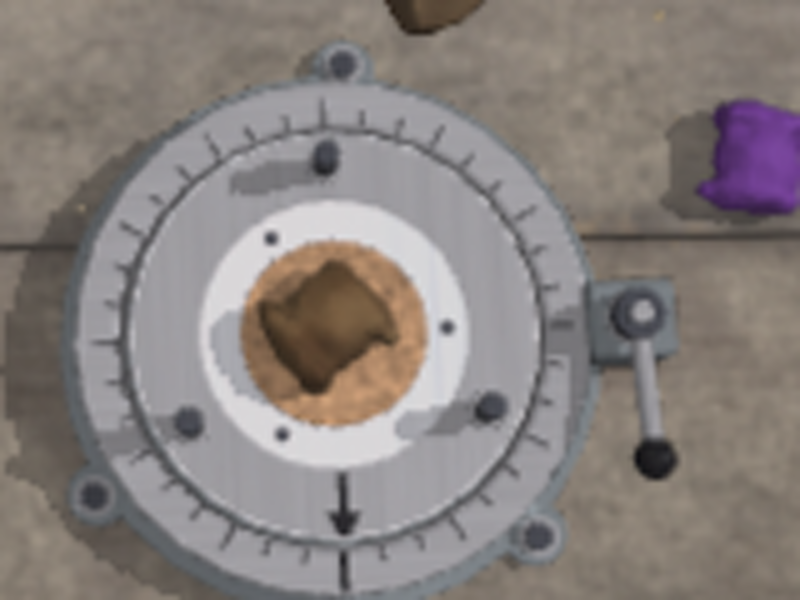

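The arrow at crop (343,530) is in line with the broad line (344,570), and the lever is back in at about 0.03 rad. The bone is still on the cork pad and the arm is clear, so I'm handing in.

```bash
python3 -c "
from bench import robot
print(robot.close_job())"
```

```text
the job is handed in; nothing more can be done
None
```

The job is handed in: the arrow is lined up with the broad line (about 0.6 mm off), the lever is swung back to about 0.03 rad, and the vertebra was not touched; the hand-in gave no verdict.

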